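# Set the banding gauge over a basin and lock its sprung leg at the mark

## Robot

A 7-joint arm with a two-finger parallel gripper is mounted at the origin on the work surface. World frame = base frame: x ahead of the robot, y to its left, z up, the work surface at z = 0. Lengths are in m, angles in rad, forces in N, time in s.
With the tool pointing down it reaches from about 0.425 to 1.025 m from the base axis. Payload 9.4 kg.
Tool frame: the origin (TCP) lies between the finger pads; the fingertips stand 19 mm ahead of it and the grasp point (between the pads) is the TCP (arm.tip_reach is the distance from the TCP to the fingertips, in m); z points along the fingers, y is the line along which they close (so a half turn about z gives the same grasp; the last joint's range is limited). The gripper opens to 93 mm and grips with 3 to 60 N. Pads are 15 mm wide; open, the fingers measure 128 mm over their backs; the gripper's body (75 mm by 188 mm) begins 65 mm behind the grasp point.
Start: joints at [1.099, 0.599, -0.003, 1.599, 0.002, 0.943, -0.08], TCP at [0.279, -0.669, 0.238] pointing down, gripper open.
Joint ranges: [-2.57, 2.57], [-0.35, 1.97], [-1.29, 1.29], [0.11, 2.56], [-1.05, 4.19], [0.11, 1.86], [-2.63, 2.63]. Speed limits (rad/s): [2.22, 2.22, 3.01, 3.01, 3.14, 3.14, 3.14].

## Interface

Orientations are given as [roll, pitch, yaw] about the fixed x, y, z axes, in that order (R = Rz(yaw) Ry(pitch) Rx(roll)).
In Python, from plant import arm gives the robot as it stands.
- The arm moves only by the tool arm_command, never from a script. Its argument "motion" is one flat list of numbers, 7 for each row, row after row: the turn, a rotation vector about the tool's x, y, z in degrees, then the shift along the tool's x, y, z in cm, then the opening, from -1 (shut) to 1 (fully open). A call has 1 to 5 rows; each row shifts and turns the commanded pose from where the row before left it, along the tool's axes as they then stand; what a row does not reach is not made up. A row lasts 1/8 s, in which the tool goes at most 62.5 mm and 10.7 degrees, less where a joint would pass 70% of its speed; a pose out of reach is approached as far as the arm can. A call with a gripper value outside its range is refused whole. The fingers move at their own pace and stop on an object; the grip force is fixed at half the most. Time passes only in rows, so rows that do not move let the fingers close. It gives the time, the measured TCP pose, the force, the opening and the grip force at its end, in the units of the state.
- arm.state(): the state, without advancing time (a new reading comes with each control period).
- arm.camera(name): name is "scene" or "top" or "wrist"; returns (picture, depth): 400x640x3 uint8, red, green, blue; 400x640 float32, m along the optical axis (not along the pixel's ray), 0 where there is no reading.
- arm.camera_model(name): a dict with "vfov" (degrees; the focal length in pixels is half the picture's height over the tangent of half this angle, whatever the lens; pixels are square), "cx", "cy" (the principal point, pixels), "R" (3x3) and "t" (3): a world point X has camera coordinates R X + t. Camera axes: x right, y down, z forward; pixel columns grow to the right and rows downward; lengths in m; the calibration is good to about 2 mm. The wrist camera is an equidistant fisheye: a pixel r from the principal point sees the ray r / f radians off the axis. A picture is of the moment at which its call begins: read the wrist's pose just before it. camera_model takes no time and is no camera call; for the wrist camera it gives the pose at the moment of the call.
- arm.sign_off(): hands the job in; it is judged then, once.
The state is a dict: "clock": time; "q": joint angles; "joint_vel": joint speeds; "joint_efforts": joint torques, N m; "ee_pos": TCP position; "orientation": TCP orientation; "ft_force": force on the tool from outside, world axes, zero at the start; "ft_torque": the same for the moment, N m; "gripper_width": finger opening in m; "grasp_force": force on a finger pad.
Only numpy, scipy, OpenCV 4.12 (cv2) and the standard library are available. Lean on these libraries where they do the work, as an engineer would, in place of code of your own. Each camera call takes 0.05 s, during which the arm holds its last target. There are 200 camera calls.

## Task

Get the banding gauge ready over the raw basin: turn its handwheel clockwise (seen from above) through one full turn and on until it stops, which brings the beam all the way down. Then push the sprung blue sliding leg out along the beam until its outer end is level with the near edge of the red tape mark, and only there squeeze the orange cam lever fully shut against the leg. Finish still holding the leg there, pinched between its saddle and the shut lever so that the spring cannot draw it back before a colleague tightens its lock screw, and leave the basin and the other things on the bench as they are.

Things in the scene. Friction and masses are not known exactly. Their poses are not given: they have to be found in the camera images.
- gauge: The banding gauge, one fixed machine: green foot 120 x 140 x 18 mm, steel column 30 mm square, black handwheel on top, and a level beam that runs out from the column along this body's -y axis. Origin: on the column's axis, on the bench. Its axes are the gauge's axes: z up, -y out along the beam, +x the side of the beam where the cam lever sits.
- wheel_axis (a point): Point on the vertical axis of the column and handwheel, 318 mm above the bench, level with the middle of the red knob. Handwheel: rim circle of 46 mm radius, rim bar 10 mm thick, rim top 296 mm above the bench.
- knob (a point): Centre of the red spinner knob that stands upright on the handwheel's rim: 18 mm diameter, 34 mm tall (this point is half-way up, 22 mm above the top of the rim), 46 mm from the wheel's axis. The knob turns freely on its own pin, so it can be held while the wheel goes round.
- handwheel (a joint): Turn of the handwheel in rad, growing clockwise seen from above; starts at 0 to 0.35, stop at 6.9 (more than a full turn further). It needs about 2 N at the knob and stays where it is left. It lowers the beam evenly by 23.7 mm per turn, 26 mm at the stop.
- leg_grip (a point): Where to pinch the sliding leg: mid-length of the blue slider (22 mm wide, 48 long along the beam, 40 high), midway between saddle wall (14.5 mm to -x) and the outer face of the SHUT cam lever (14.5 mm to +x): the final pinch across the beam is 29 mm wide. Slider top 14 mm above, underside 26 mm below. Height over the bench 221 mm with the beam down, 247 up. Axes as the gauge's.
- leg_saddle: Finger saddle on the slider's -x side: a flat wall between two upright wings (34 mm high) that stand 15 mm out from the wall, 36 mm apart along the beam; a finger let down between the wings can push the leg along without gripping. Origin: middle of the slider, at the beam's centre height. Axes as the gauge's.
- leg (a joint): Travel of the sliding leg out along the beam in m: 0 drawn back (slider's middle 150 mm from the column's axis), 0.12 fully out. A return spring always draws it back to 0 with 3 to 4 N, also with the cam shut: the cam only takes up the play, and until the small brass lock screw on the slider's top (12 mm across, 8 mm tall, not part of this job) is tightened the leg goes back when let go.
- leg_index (a point): The outer end face of the blue slider (the end away from the column) at the beam's centre, 24 mm out from the slider's middle. This end is what is set to the mark. Axes as the gauge's.
- mark_edge (a point): The near edge (towards the column) of the band of red tape, 14 mm wide, round the 10 x 24 mm aluminium beam; the point lies at the beam's centre, 205 to 275 mm from the column's axis. Axes as the gauge's; it goes up and down with the beam.
- cam (a joint): Swing of the orange cam lever in rad: 0 open (leaning 0.68 rad outwards), 0.68 shut, upright and flat against the slider's +x side. Starts at 0 to 0.06, needs about 2 N at its top edge, and stays where it is left.
- cam_plate: Orange lever plate, 30 mm long along the beam, 34 mm from pivot to free top edge, 6 mm thick. Pivot parallel to the beam at the slider's lower +x edge, 20.5 mm below leg_grip and 11.5 mm to its +x side. Origin: on the pivot, mid-slider. Open, its top edge reaches 36 mm to the +x side of leg_grip, 8 mm above it; shut, its top edge is about level with the slider's top.
- basin: Off-white raw ceramic basin, 276 mm across the rim, 52 mm tall, about 1.1 kg, standing loose on the banding wheel under the beam (rim 102 mm above the bench; the pencil of the lowered leg passes 18 mm above it). Origin: centre of its underside. Not to be disturbed.
- engobe_jar: Lidded jar, 60 mm diameter, 105 mm tall, beyond the gauge. Origin: centre of the underside. Leave alone.
- slip_tin: Tin of slip, 80 mm diameter, 100 mm tall. Origin: centre of the underside. Leave alone.
- glaze_brush: Brush 190 mm long lying on the bench in front of the gauge. Leave alone.
- test_bowl: Small blue bowl, 96 mm across, 45 mm tall. Leave alone.
- water_cup: White cup, 76 mm across, 85 mm tall. Leave alone.
- tile_a: White test tile, 100 x 100 x 8 mm, lying flat. Leave alone.
- tile_b: Terracotta test tile, 70 x 100 x 8 mm, lying flat. Leave alone.

How it is judged:
By the outcome, as a careful person would: the job done as asked, in the order asked, and still so for the second after the job is handed in, while the arm keeps its last pose, push and grip.
It also fails if it takes over 56 s, if anything falls off the work surface, if the arm or the gripper's body presses on something with over 40 N, if the wrist force passes 120 N, or if a joint passes its speed limit or range.

## Working session

There is one attempt and no reset: what is moved stays moved. The work goes in short steps, Python scripts to look and compute and a tool call to move; the robot and the scene stay as the last step left them, time stands still between calls to the robot, and variables do not carry over. Pictures are saved under pics/ and viewed, at most 12 in all, crops included, and the job is handed in when it is done.

Besides the shell and the picture viewer there is one more tool, called after "Call:" by a JSON object that holds its "method" and its "body". arm_command: Moves the arm, as the interface text tells. Its arguments: {"type":"object","properties":{"motion":{"type":"array"}},"required":["motion"]}

```bash
mkdir -p pics; cat > h.py <<'E'
import numpy as np, cv2
from plant import arm
def f(m): return 200/np.tan(np.radians(m["vfov"])/2)
def pts(name,dep):
    m=arm.camera_model(name);F=f(m)
    v,u=np.mgrid[:400,:640]
    P=np.stack([(u-m["cx"])/F*dep,(v-m["cy"])/F*dep,dep],-1)
    return (P-m["t"])@np.array(m["R"])
def save(n,im): cv2.imwrite(n,im[:,:,::-1])
E
python3 - <<'E'
from h import *
print(arm.state())
for n in("scene","top"):
    im,d=arm.camera(n); save(f"pics/{n}0.png",im); np.savez(f"/tmp/{n}0.npz",im=im,d=d)
    m=arm.camera_model(n); print(n,m)
    P=pts(n,d)
    h=cv2.cvtColor(im,cv2.COLOR_RGB2HSV); H,S,V=h[...,0].astype(int),h[...,1],h[...,2]
    for c,k in dict(red=((H<6)|(H>174))&(S>150)&(V>70),orange=(H>8)&(H<20)&(S>170)&(V>120),blue=(H>100)&(H<125)&(S>120),green=(H>45)&(H<85)&(S>80)).items():
        nn,l,st,ce=cv2.connectedComponentsWithStats((k&(d>0)).astype(np.uint8))
        for i in range(1,nn):
            if st[i,4]>25: 
                q=P[l==i]; print(n,c,st[i],np.median(q,0).round(3),np.percentile(q,3,0).round(3),np.percentile(q,97,0).round(3))
im=np.vstack([cv2.imread(f"pics/{n}0.png") for n in("scene","top")]);cv2.imwrite("pics/both0.png",cv2.resize(im,(480,600)))
E
```

```text
{'clock': 0.0, 'q': array([ 1.09930201,  0.60012403, -0.00254967,  1.60011703,  0.00178417,
        0.94289087, -0.07982881]), 'joint_vel': array([ 0.00086328, -0.00056523, -0.00209631, -0.00146334, -0.0004129 ,
       -0.00141204, -0.00057404]), 'joint_efforts': array([-4.22235426e-04, -7.65052056e+01,  1.49811175e+00, -2.52349108e+01,
       -5.22028492e-02,  1.68155594e-02,  1.16973074e-04]), 'ee_pos': array([ 0.27866795, -0.66881496,  0.23676522]), 'orientation': array([-3.14006072e+00,  1.24887048e-04,  3.94820094e-01]), 'ft_force': array([-0.09972822,  0.09718189,  0.34441036]), 'ft_torque': array([ 0.06184106, -0.03987464,  0.04153106]), 'grasp_force': 0.0, 'gripper_width': 0.093502927120772}
scene {'vfov': 57.93344412220236, 'cx': 321.93085092202875, 'cy': 194.21672716875958, 'R': array([[ 0.12571749,  0.99194673,  0.01538856],
       [ 0.81478561, -0.09439028, -0.57202699],
       [-0.56596777,  0.08445217, -0.82009043]]), 't': array([-0.09150674, -0.32602326,  1.77749823])}
scene red [420  58  15  14 126] [-0.828  0.966 -0.312] [-0.865  0.926 -0.348] [-0.805  1.009 -0.269]

[... 1224 characters left out ...]
0.99394885,  0.02290735, -0.10742875],
       [ 0.1071597 , -0.01266938, -0.9941611 ]]), 't': array([-0.00511315,  0.58776116,  1.53448873])}
top blue [325 186  15  13  84] [ 0.573 -0.036  0.259] [ 0.556 -0.061  0.241] [ 0.586 -0.018  0.266]
top blue [ 79 274  31  32 757] [0.28  0.719 0.226] [0.238 0.676 0.22 ] [0.321 0.76  0.231]
top green [287 186   9  12  51] [0.573 0.09  0.277] [0.556 0.08  0.261] [0.586 0.101 0.285]
top green [272 188  12   9  53] [0.573 0.137 0.278] [0.559 0.116 0.274] [0.582 0.15  0.284]
top green [274 196  37  23 316] [0.528 0.085 0.018] [0.505 0.045 0.011] [0.574 0.168 0.036]
top green [273 198  17   5  41] [0.544 0.121 0.278] [0.539 0.101 0.269] [0.551 0.143 0.282]
```

View pics/scene0.png

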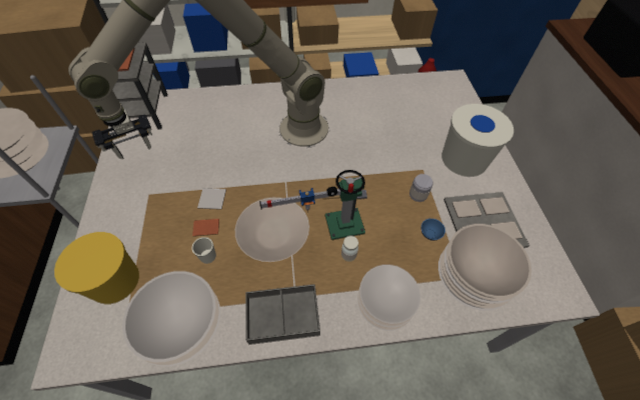

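View pics/top0.png

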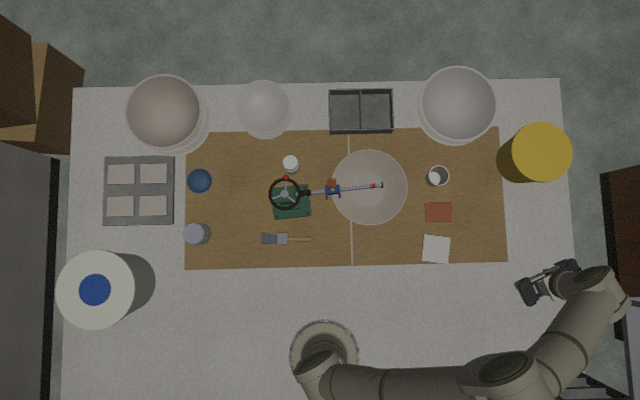

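Scene: robot at the top, beam running image-left from the wheel at (350,180). Top view: wheel centre about (285,193), knob at (285,178), blue slider at (333,190), orange lever at (332,182) on the +x side, tape at about (376,185).

```bash
python3 - <<'E'
from h import *
from scipy.optimize import least_squares
def plane(n,uv,z):
    m=arm.camera_model(n);F=f(m);R=np.array(m["R"]);C=-R.T@m["t"]
    r=np.c_[(uv[:,0]-m["cx"])/F,(uv[:,1]-m["cy"])/F,np.ones(len(uv))]@R
    return C+r*((z-C[2])/r[:,2])[:,None]
for n in("top","scene"):
    a=np.load(f"/tmp/{n}0.npz");im,d=a["im"],a["d"];P=pts(n,d)
    V=im.max(2).astype(int)
    k=(V<60)&(P[...,2]>.25)&(P[...,2]<.32)&(abs(P[...,0]-.57)<.12)&(abs(P[...,1]-.1)<.08)
    v,u=np.where(k); X=plane(n,np.c_[u,v],.291)
    s=least_squares(lambda p:np.hypot(X[:,0]-p[0],X[:,1]-p[1])-p[2],[.57,.11,.046],loss="soft_l1",f_scale=.004)
    print(n,"wheel",s.x.round(4),len(u))
    i=im.astype(int);R,G,B=i[...,0],i[...,1],i[...,2]
    reg=(P[...,2]>.2)&(P[...,2]<.36)&(abs(P[...,0]-.57)<.12)&(P[...,1]>-.25)&(P[...,1]<.2)
    for c,k,z in(("red",(R>1.8*G)&(R>1.8*B)&(R>90),.25),("orange",(R>1.4*G)&(G>1.3*B)&(R>120),.255),("blue",(B>1.5*R)&(B>70),.261)):
        nn,l,st,ce=cv2.connectedComponentsWithStats((k&reg).astype(np.uint8))
        for j in range(1,nn):
            if st[j,4]>5: print(n,c,st[j],ce[j].round(1),plane(n,ce[j:j+1],z)[0].round(4),"knob z:",plane(n,ce[j:j+1],.33)[0].round(4),np.median(P[l==j],0).round(3))
    x0,y0=(250,160) if n=="top" else (240,160)
    c=im[y0:y0+75,x0:x0+150]; save(f"pics/{n}c.png",cv2.resize(c,None,fx=5,fy=5,interpolation=cv2.INTER_CUBIC))
ims=[cv2.imread(f"pics/{n}c.png")[:300] for n in("top","scene")]
cv2.imwrite("pics/crop0.png",np.vstack(ims))
E
```

```text
top wheel [0.5643 0.1077 0.0463] 330
top red [283 175   5   5  17] [285.4 177. ] [0.6207 0.1092 0.25  ] knob z: [0.6087 0.1028 0.33  ] [0.608 0.103 0.334]
top red [328 180   4   4   8] [329.5 181.6] [ 0.6025 -0.0317  0.25  ] knob z: [ 0.5916 -0.0298  0.33  ] [ 0.603 -0.032  0.246]
top red [371 184   4   4  11] [372.7 185.4] [ 0.5873 -0.1698  0.25  ] knob z: [ 0.5773 -0.1596  0.33  ] [ 0.588 -0.17   0.252]
top blue [325 185  15  13  93] [332.2 189.9] [ 0.5744 -0.0395  0.261 ] knob z: [ 0.5664 -0.0374  0.33  ] [ 0.575 -0.042  0.26 ]
scene wheel [0.564  0.1053 0.049 ] 301
scene red [349 184   4   3  12] [350.5 185. ] [0.5497 0.1201 0.25  ] knob z: [0.6071 0.1036 0.33  ] [0.61  0.103 0.334]
scene red [267 200   4   4  11] [268.6 201.4] [ 0.5859 -0.1683  0.25  ] knob z: [ 0.6405 -0.1622  0.33  ] [ 0.587 -0.167  0.253]
scene orange [305 202   8   3  12] [308.4 203.2] [ 0.6125 -0.0353  0.255 ] knob z: [ 0.6619 -0.0393  0.33  ] [ 0.611 -0.037  0.254]
scene blue [300 189  14   9  62] [306.5 193.8] [ 0.5771 -0.0379  0.261 ] knob z: [ 0.6253 -0.0415  0.33  ] [ 0.577 -0.039  0.259]
```

View pics/crop0.png

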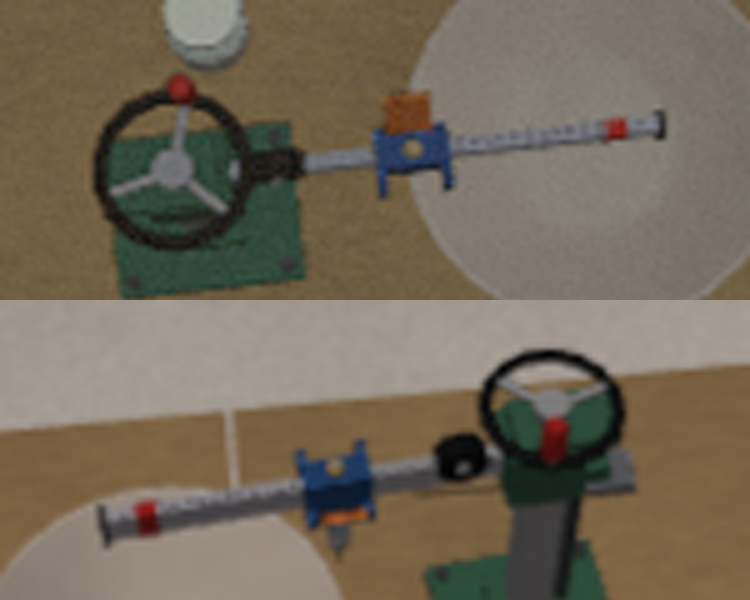

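Wheel axis ≈ (0.564, 0.107), gauge yaw ≈ +4.7°, slider ≈ (0.576, -0.039), tape centre 277 mm out. The crop also shows the lever open on +x and the saddle wings on -x. I'll raise and align the tool.

Call:
{"method": "arm_command", "body": {"motion": [0, 0, -10.3, 0, 0, -4, 1, 0, 0, -10.3, 0, 0, -4, 1, 0, 0, -10.3, 0, 0, -4, 1, 0, 0, -10.3, 0, 0, -4, 1, 0, 0, -10.3, 0, 0, -2, 1]}}

```text
clock: 0.72
ee_pos: [0.2789, -0.6695, 0.4199]
orientation: [3.14, 0.002, 1.299]
ft_force: [0.3, 0.5, 0.1]
gripper_width: 0.093
grasp_force: 0.0
```

Call:
{"method": "arm_command", "body": {"motion": [0, 0, -10.3, 0, 0, 0, 1, 0, 0, -10.3, 0, 0, 0, 1]}}

```text
clock: 0.98
ee_pos: [0.2787, -0.6691, 0.4175]
orientation: [-3.141, -0.0, 1.659]
ft_force: [0.6, -0.8, -0.4]
gripper_width: 0.0927
grasp_force: 0.0
```

Call:
{"method": "arm_command", "body": {"motion": [0, 0, 0, 5.1, 2.8, 0, 1, 0, 0, 0, 5.1, 2.8, 0, 1, 0, 0, 0, 5.1, 2.8, 0, 1, 0, 0, 0, 5.1, 2.8, 0, 1, 0, 0, 0, 5.1, 2.8, 0, 1]}}

```text
clock: 1.6
ee_pos: [0.3978, -0.4017, 0.4174]
orientation: [-3.141, -0.0, 1.653]
ft_force: [0.8, -0.9, 0.8]
gripper_width: 0.0929
grasp_force: 0.0
```

Call:
{"method": "arm_command", "body": {"motion": [0, 0, 0, 5.1, 2.8, 0, 1, 0, 0, 0, 5.1, 2.8, 0, 1, 0, 0, 0, 5.1, 2.8, 0, 1, 0, 0, 0, 5.1, 2.8, 0, 1, 0, 0, 0, 5.1, 2.8, 0, 1]}}

```text
clock: 2.22
ee_pos: [0.5162, -0.1363, 0.4175]
orientation: [-3.141, 0.0, 1.653]
ft_force: [1.0, -0.4, -0.0]
gripper_width: 0.0929
grasp_force: 0.0
```

Call:
{"method": "arm_command", "body": {"motion": [0, 0, 0, 5.1, 2.8, 0, 1, 0, 0, 0, 5.1, 2.8, 0, 1, 0, 0, 0, 0, 0, 0, 1, 0, 0, 0, 0, 0, 0, 1]}}

```text
clock: 2.72
ee_pos: [0.563, -0.0322, 0.4171]
orientation: [-3.14, 0.0, 1.653]
ft_force: [0.7, -1.2, 0.3]
gripper_width: 0.093
grasp_force: 0.0
```

```bash
python3 - <<'E'
from h import *
m=arm.camera_model("wrist"); s=arm.state(); im,d=arm.camera("wrist"); save("pics/w1.png",im)
np.savez("/tmp/w1.npz",im=im,d=d,R=m["R"],t=m["t"],F=f(m),c=[m["cx"],m["cy"]])
R=np.array(m["R"]);print(s["ee_pos"],s["orientation"],"cam",-R.T@m["t"],R[2],m["vfov"])
E
```

```text
[ 0.56304516 -0.03223682  0.41713301] [-3.14046643e+00  4.39181347e-04  1.65329288e+00] cam [0.55625578 0.03934089 0.56456194] [ 0.02118022 -0.2594297  -0.96552971] 65.70646984690485
```

View pics/w1.png

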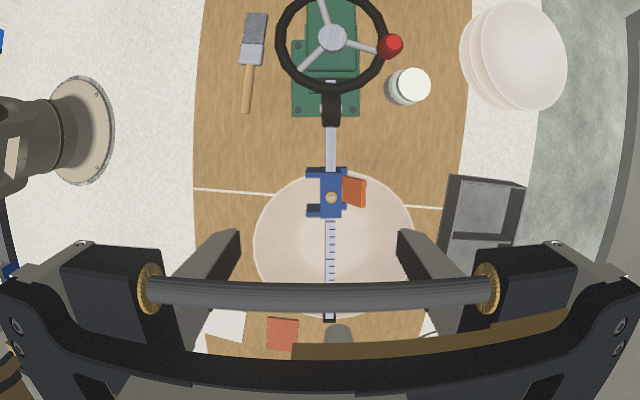

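Wrist view: wheel hub (333,37), knob (391,46), slider (331,193) with brass screw (331,197), orange lever (354,192), beam along column 330; the tape is hidden behind the gripper bar. Measuring with the fisheye model next.

```bash
cat >> h.py <<'E'
def wray(uv,R,F,c):
    p=(np.atleast_2d(uv)-c)/F; r=np.hypot(p[:,0],p[:,1])+1e-9
    return np.c_[p*(np.sin(r)/r)[:,None],np.cos(r)]@R
def wplane(uv,z,a):
    C=-a["R"].T@a["t"]; r=wray(uv,a["R"],a["F"],a["c"]); return C+r*((z-C[2])/r[:,2])[:,None]
def wshot(name):
    m=arm.camera_model("wrist"); im,d=arm.camera("wrist"); save(f"pics/{name}.png",im)
    return dict(im=im,d=d,R=np.array(m["R"]),t=np.array(m["t"]),F=f(m),c=np.array([m["cx"],m["cy"]]))
def cols(im):
    i=im.astype(int);R,G,B=i[...,0],i[...,1],i[...,2]
    return dict(red=(R>2.2*G)&(R>2.2*B)&(R>90),orange=(R>1.5*G)&(R<2.5*G)&(G>1.4*B)&(R>110),blue=(B>1.5*R)&(B>1.2*G)&(B>60),dark=i.max(2)<50)
def comps(k,mn):
    n,l,st,ce=cv2.connectedComponentsWithStats(k.astype(np.uint8)); return [(st[j],ce[j],l==j) for j in range(1,n) if st[j,4]>=mn]
E
python3 - <<'E'
from h import *
from scipy.optimize import least_squares
a=dict(np.load("/tmp/w1.npz")); K=cols(a["im"])
for c,z in(("red",.335),("orange",.25),("blue",.261)):
    for st,ce,_ in comps(K[c],80):
        if ce[1]<230: print(c,st,ce.round(1),wplane(ce,z,a)[0].round(4))
st,ce,l=max((x for x in comps(K["dark"],500) if x[1][1]<120),key=lambda x:x[0][4]); print(st)
v,u=np.where(l); X=wplane(np.c_[u,v],.293,a)
s=least_squares(lambda p:np.hypot(X[:,0]-p[0],X[:,1]-p[1])-p[2],[.564,.107,.046],loss="soft_l1",f_scale=.003); print("wheel",s.x.round(4))
# beam edges & slider blue outline
b=max((x for x in comps(K["blue"],80) if x[1][1]<230),key=lambda x:x[0][4])
v,u=np.where(b[2]); X=wplane(np.c_[u,v],.261,a)
g=s.x[:2]; yaw=.083
for _ in range(1):
    ex=np.array([np.cos(yaw),np.sin(yaw)]);ey=np.array([-np.sin(yaw),np.cos(yaw)])
    q=np.c_[(X[:,:2]-g)@ex,(X[:,:2]-g)@ey]; print(np.percentile(q,[0,2,50,98,100],axis=0).round(4))
    cy=np.arange(-.18,-.12,.004)
    for y in cy:
        w=q[abs(q[:,1]-y)<.002,0]; 
        if len(w): print(round(y,3),w.min().round(4),w.max().round(4))
# grey beam pixels between slider and clamp, and ruler
im=a["im"].astype(int)
for r in(135,150,230,260,272):
    row=im[r,300:365]; print(r,[tuple(x) for x in row[18:44:2]])
E
```

```text
red [382  34  21  19 291] [392.2  43. ] [0.6065 0.1014 0.335 ]
orange [342 176  23  32 597] [353.4 191. ] [ 0.5994 -0.0345  0.25  ]
blue [ 306  168   41   50 1024] [328.6 193.7] [ 0.5731 -0.0369  0.261 ]Traceback (most recent call last):
  File "<stdin>", line 7, in <module>
ValueError: max() iterable argument is empty
```

```bash
python3 - <<'E'
from h import *
from scipy.optimize import least_squares
a=dict(np.load("/tmp/w1.npz")); K=cols(a["im"]); im=a["im"].astype(int)
k=(im.max(2)<75); k[100:]=0; k[:,:250]=0;k[:,400:]=0
v,u=np.where(k); X=wplane(np.c_[u,v],.293,a)
s=least_squares(lambda p:np.hypot(X[:,0]-p[0],X[:,1]-p[1])-p[2],[.564,.107,.046],loss="soft_l1",f_scale=.002); print("wheel",s.x.round(4),len(u))
b=max((x for x in comps(K["blue"],80) if x[1][1]<230),key=lambda x:x[0][4])
v,u=np.where(b[2]); X=wplane(np.c_[u,v],.261,a)
g=s.x[:2]; yaw=.083
ex=np.array([np.cos(yaw),np.sin(yaw)]);ey=np.array([-np.sin(yaw),np.cos(yaw)])
q=np.c_[(X[:,:2]-g)@ex,(X[:,:2]-g)@ey]; print(np.percentile(q,[0,2,50,98,100],axis=0).round(4))
for y in np.arange(-.18,-.12,.005):
    w=q[abs(q[:,1]-y)<.0025,0]
    if len(w): print(round(y,3),w.min().round(4),w.max().round(4))
# beam sides: pixels above slider that are bluish-grey bright, below slider
C=[]
for r in(132,145,160,225,240,255,265):
    row=im[r]; g_=(row[:,2]>row[:,0]-2)&(row.max(1)>90); g_[:315]=0; g_[345:]=0
    c=np.where(g_)[0]
    if len(c): p=wplane([[c.mean(),r]],.253,a)[0]; print(r,c.min(),c.max(),p.round(4)); C.append(p)
C=np.array(C); print("yaw",np.polyfit(C[:,1],-C[:,0],1))
E
```

```text
wheel [0.562  0.1097 0.045 ] 2772
[[-0.0238 -0.1719]
 [-0.0218 -0.1708]
 [-0.0008 -0.1452]
 [ 0.0147 -0.1237]
 [ 0.0161 -0.1206]]
-0.17 -0.0232 0.0109
-0.165 -0.0232 0.0108
-0.16 -0.0108 0.0159
-0.155 -0.0098 0.0147
-0.15 -0.0098 0.0105
-0.145 -0.0098 0.0104
-0.14 -0.0098 0.0104
-0.135 -0.0098 0.0103
-0.13 -0.0238 0.0112
-0.125 -0.0238 0.0161
132 326 334 [0.5693 0.0247 0.253 ]
145 326 334 [0.5705 0.0116 0.253 ]
160 326 334 [ 0.5718 -0.0036  0.253 ]
225 326 334 [ 0.5782 -0.0732  0.253 ]
240 326 334 [ 0.5798 -0.0905  0.253 ]
255 326 333 [ 0.581  -0.1087  0.253 ]
265 326 333 [ 0.5822 -0.1212  0.253 ]
yaw [ 0.08893896 -0.57155414]
```

Call:
{"method": "arm_command", "body": {"motion": [0, 0, -0.4, 4.35, 1.86, 0, 0.08, 0, 0, 0, 4.35, 1.86, 0, 0.08, 0, 0, 0, 4.35, 1.86, 0, 0.08, 0, 0, 0, 0, 0, 0, 0.08, 0, 0, 0, 0, 0, 0, 0.08]}}

```text
clock: 3.4
ee_pos: [0.6075, 0.101, 0.4173]
orientation: [-3.141, 0.001, 1.658]
ft_force: [-0.4, 0.1, -0.2]
gripper_width: 0.0514
grasp_force: 0.0
```

```bash
python3 - <<'E'
from h import *
s=arm.state();print(s["ee_pos"],s["orientation"],s["gripper_width"])
a=wshot("w2"); 
for st,ce,_ in comps(cols(a["im"])["red"],80):
    p=wplane(ce,.333,a)[0]; print(st,ce,p.round(4))
im,d=arm.camera("top"); P=pts("top",d)
for st,ce,l in comps(cols(im)["red"],5): print("top",st,ce,np.median(P[l],0).round(3))
E
```

```text
[0.60754342 0.10103464 0.41732251] [-3.14091530e+00  1.17577848e-03  1.65799506e+00] 0.05136282182422659
[309 197  21  19 286] [318.81118881 206.79020979] [0.607  0.1032 0.333 ]
top [372 184   3   4  10] [372.9 185.2] [ 0.588 -0.171  0.25 ]
```

View pics/w2.png

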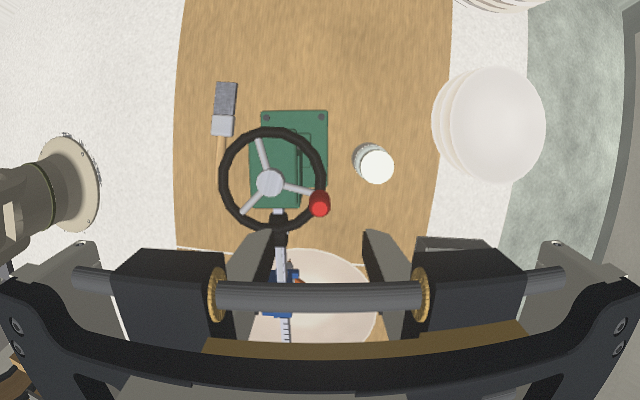

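The knob (319,206) sits between the open fingers with clear space on both sides. Descend and grip.

Call:
{"method": "arm_command", "body": {"motion": [0, 0, 0, 0.15, 0, 3.5, 0.08, 0, 0, 0, 0, 0, 3.5, 0.08, 0, 0, 0, 0, 0, 2.5, 0.08, 0, 0, 0, 0, 0, 0, 0.08]}}

```text
clock: 4.0
ee_pos: [0.6067, 0.1026, 0.3212]
orientation: [-3.138, 0.001, 1.658]
ft_force: [-0.9, 0.3, 0.3]
gripper_width: 0.0504
grasp_force: 0.0
```

Call:
{"method": "arm_command", "body": {"motion": [0, 0, 0, 0, 0, 0, -1, 0, 0, 0, 0, 0, 0, -1, 0, 0, 0, 0, 0, 0, -1, 0, 0, 0, 0, 0, 0, -1]}}

```text
clock: 4.5
ee_pos: [0.608, 0.1047, 0.3232]
orientation: [3.14, 0.0, 1.66]
ft_force: [-0.0, 1.2, 2.0]
gripper_width: 0.0171
grasp_force: 30.0
```

Call:
{"method": "arm_command", "body": {"motion": [0, 0, 0, -1.51, -0.52, 0, -1, 0, 0, 0, -1.24, -1.01, 0, -1, 0, 0, 0, -0.82, -1.37, 0, -1, 0, 0, 0, -0.31, -1.57, 0, -1, 0, 0, 0, 0, 0, 0, -1]}}

```text
clock: 5.12
ee_pos: [0.5645, 0.0667, 0.3232]
orientation: [3.142, -0.006, 1.664]
ft_force: [-3.4, 16.1, -0.1]
gripper_width: 0.0176
grasp_force: 30.0
```

```bash
python3 - <<'E'
from h import *
s=arm.state();p=s["ee_pos"];print(p,s["ft_force"],s["gripper_width"]);d=p[:2]-[.5622,.108];print(np.hypot(*d),np.degrees(np.arctan2(d[1],d[0])))
E
```

```text
[0.56445053 0.06669042 0.32316644] [-3.4290257  16.07139003 -0.07544257] 0.01763964773334056
0.041370836211952124 -86.88162425895386
```

Call:
{"method": "arm_command", "body": {"motion": [0, 0, 0, 0.55, -1.58, 0, -1, 0, 0, 0, 0.78, -1.4, 0, -1, 0, 0, 0, 1.21, -1.05, 0, -1, 0, 0, 0, 1.49, -0.57, 0, -1, 0, 0, 0, 0, 0, 0, -1]}}

```text
clock: 5.75
ee_pos: [0.5185, 0.0999, 0.3232]
orientation: [3.137, -0.002, 1.662]
ft_force: [7.4, 4.8, -3.9]
gripper_width: 0.017
grasp_force: 30.0
```

```bash
python3 - <<'E'
from h import *
s=arm.state();p=s["ee_pos"];print(p,s["ft_force"],s["gripper_width"]);d=p[:2]-[.5622,.108];print(np.hypot(*d),np.degrees(np.arctan2(d[1],d[0])))
E
```

```text
[0.51849997 0.09992446 0.32321356] [ 7.43189395  4.7797721  -3.89194707] 0.016974796173686527
0.044439926950506234 -169.53015436024307
```

Call:
{"method": "arm_command", "body": {"motion": [0, 0, 0, 1.7, 0.07, 0, -1, 0, 0, 0, 1.51, 0.52, 0, -1, 0, 0, 0, 1.24, 1.01, 0, -1, 0, 0, 0, 0.82, 1.37, 0, -1, 0, 0, 0, 0, 0, 0, -1]}}

```text
clock: 6.38
ee_pos: [0.5434, 0.1549, 0.3231]
orientation: [3.14, -0.002, 1.661]
ft_force: [1.6, 0.9, 5.5]
gripper_width: 0.0174
grasp_force: 30.0
```

Call:
{"method": "arm_command", "body": {"motion": [0, 0, 0, 0.31, 1.57, 0, -1, 0, 0, 0, -0.25, 1.58, 0, -1, 0, 0, 0, 0, 0, 0, -1]}}

```text
clock: 6.75
ee_pos: [0.5753, 0.1573, 0.3231]
orientation: [3.139, -0.001, 1.66]
ft_force: [3.5, -0.1, 5.1]
gripper_width: 0.0172
grasp_force: 30.0
```

```bash
python3 - <<'E'
from h import *
s=arm.state();p=s["ee_pos"];print(p,s["ft_force"],s["gripper_width"]);d=p[:2]-[.563,.111];print(np.hypot(*d),np.degrees(np.arctan2(d[1],d[0])))
im,d=arm.camera("top"); P=pts("top",d)
for st,ce,l in comps(cols(im)["red"],5): print("top",st,ce,np.median(P[l],0).round(3))
E
```

```text
[0.57530215 0.157323   0.32311751] [ 3.4533008  -0.07666035  5.06530147] 0.017207112439585292
0.04792873433743316 75.12709017626615
top [371 185   3   3   9] [372. 186.] [ 0.587 -0.169  0.233]
```

Call:
{"method": "arm_command", "body": {"motion": [0, 0, 0, -0.78, 1.4, 0, -1, 0, 0, 0, -1.21, 1.05, 0, -1, 0, 0, 0, -1.49, 0.57, 0, -1, 0, 0, 0, -1.6, 0.03, 0, -1, 0, 0, 0, 0, 0, 0, -1]}}

```text
clock: 7.42
ee_pos: [0.6085, 0.1069, 0.3231]
orientation: [-3.14, 0.001, 1.658]
ft_force: [-3.5, -2.1, 10.6]
gripper_width: 0.0172
grasp_force: 30.0
```

Call:
{"method": "arm_command", "body": {"motion": [0, 0, 0, -0.78, -0.2, 0, -1, 0, 0, 0, 0, 0, 0, -1]}}

```text
clock: 7.68
ee_pos: [0.607, 0.1001, 0.323]
orientation: [-3.14, 0.001, 1.659]
ft_force: [-5.1, 0.1, 10.1]
gripper_width: 0.0171
grasp_force: 30.0
```

Call:
{"method": "arm_command", "body": {"motion": [0, 0, 0, -0.73, -0.35, 0, -1, 0, 0, 0, 0, 0, 0, -1]}}

```text
clock: 7.92
ee_pos: [0.6042, 0.0928, 0.323]
orientation: [-3.141, 0.0, 1.66]
ft_force: [-4.0, 0.7, 8.9]
gripper_width: 0.0172
grasp_force: 30.0
```

Call:
{"method": "arm_command", "body": {"motion": [0, 0, 0, -0.66, -0.45, 0, -1, 0, 0, 0, 0, 0, 0, -1]}}

```text
clock: 8.18
ee_pos: [0.6023, 0.0895, 0.3232]
orientation: [3.137, -0.006, 1.662]
ft_force: [5.5, 10.0, 0.2]
gripper_width: 0.0173
grasp_force: 30.0
```

Call:
{"method": "arm_command", "body": {"motion": [0, 0, 0, -0.35, -0.25, 0, -1, 0, 0, 0, 0, 0, 0, -1]}}

```text
clock: 8.43
ee_pos: [0.6021, 0.0892, 0.3234]
orientation: [3.132, -0.011, 1.664]
ft_force: [14.0, 20.0, -8.5]
gripper_width: 0.0173
grasp_force: 30.0
```

```bash
python3 - <<'E'
from h import *
s=arm.state();p=s["ee_pos"];print(p,s["ft_force"],s["gripper_width"]);d=p[:2]-[.563,.111];print(np.hypot(*d),np.degrees(np.arctan2(d[1],d[0])))
for n in("top","scene"):
  im,d=arm.camera(n); P=pts(n,d)
  for c in("red","blue"):
   for st,ce,l in comps(cols(im)[c]&(abs(P[...,0]-.58)<.08)&(abs(P[...,1]+.05)<.2)&(P[...,2]>.1),4): print(n,c,st,ce,np.median(P[l],0).round(4))
E
```

```text
[0.60211339 0.08923845 0.32337502] [14.01382974 20.02810792 -8.47602674] 0.017324791961567904
0.04475960663137866 -29.090289715146533
top red [371 185   3   4  10] [371.9 186.2] [ 0.5881 -0.1702  0.2282]
top blue [324 186  16  12  79] [333.01265823 190.5443038 ] [ 0.5746 -0.0464  0.2335]
scene red [268 205   4   3   9] [269.11111111 205.88888889] [ 0.5895 -0.1696  0.2268]
scene blue [300 193  14   9  61] [306.45901639 197.98360656] [ 0.5783 -0.0411  0.2343]
scene blue [312 204   3   3   4] [313.   204.75] [ 0.5877 -0.0172  0.2062]
scene blue [302 206   2   3   5] [302.4 206.8] [ 0.5914 -0.0563  0.2059]
```

Firm stop (24 N, no motion), beam lowered 26 mm (slider top now 0.234). Release, rise, and view the tape.

Call:
{"method": "arm_command", "body": {"motion": [0, 0, 0, 0.6, 0.4, 0, 0.3, 0, 0, 0, 0, 0, 0, 0.3, 0, 0, 0, 0, 0, 0, 0.3, 0, 0, 0, 0, 0, -4.5, 0.3, 0, 0, 0, 0, 0, -5, 0.3]}}

```text
clock: 9.15
ee_pos: [0.6008, 0.0879, 0.418]
orientation: [-3.139, 0.001, 1.66]
ft_force: [0.8, 0.1, -0.2]
gripper_width: 0.0592
grasp_force: 0.0
```

Call:
{"method": "arm_command", "body": {"motion": [0, 0, 0, -5, -1, 0, 0.5, 0, 0, 0, -5, -1, 0, 0.5, 0, 0, 0, -5, -1, 0, 0.5, 0, 0, 0, -5, -1, 0, 0.5, 0, 0, 0, -5, -1, 0, 0.5]}}

```text
clock: 9.78
ee_pos: [0.5729, -0.1669, 0.4177]
orientation: [-3.141, 0.001, 1.659]
ft_force: [-0.2, -0.2, 1.0]
gripper_width: 0.0697
grasp_force: 0.0
```

Call:
{"method": "arm_command", "body": {"motion": [0, 0, 0, 0, 0, 0, 0.5, 0, 0, 0, 0, 0, 0, 0.5]}}

```text
clock: 10.02
ee_pos: [0.5736, -0.1644, 0.4175]
orientation: [-3.141, -0.0, 1.66]
ft_force: [0.1, 0.1, -0.5]
gripper_width: 0.0699
grasp_force: 0.0
```

```bash
python3 - <<'E'
from h import *
s=arm.state();print(s["ee_pos"],s["orientation"])
a=wshot("w3"); np.savez("/tmp/w3.npz",**a); K=cols(a["im"])
for c,z in(("red",.227),("orange",.225),("blue",.235)):
    for st,ce,_ in comps(K[c],60): print(c,st,ce.round(1),wplane(ce,z,a)[0].round(4))
E
```

```text
[ 0.57357228 -0.16436661  0.41753697] [-3.14124289e+00 -4.43986051e-04  1.65974221e+00]
red [326 182   9  11  99] [330. 187.] [ 0.5866 -0.1695  0.227 ]
orange [343  56  22  29 561] [353.6  70.2] [ 0.6002 -0.0377  0.225 ]
blue [ 307   46   40   46 1019] [329.2  67.9] [ 0.5734 -0.0396  0.235 ]
blue [  0 239  18  44 513] [  6.8 259.5] [-0.0153 -0.3571  0.235 ]
```

View pics/w3.png

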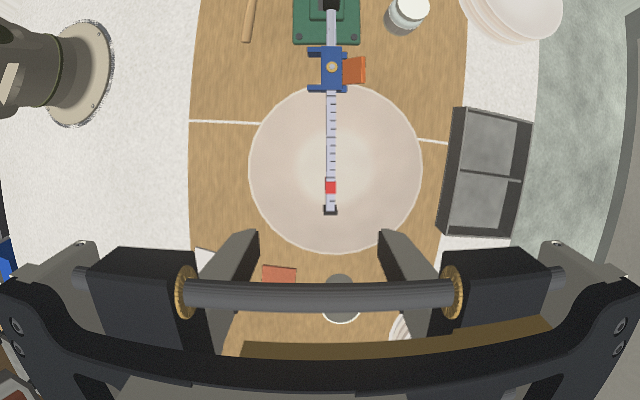

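```bash
cat >> h.py <<'E'
def edges(a,lo,hi,zb=.227):
    im=a["im"].astype(float)
    # profile along beam centre line, cols given
    return im
E
python3 - <<'E'
from h import *
a=dict(np.load("/tmp/w3.npz")); im=a["im"].astype(int)
print("slider rows"); 
for r in range(80,98): print(r,im[r,328:334].mean(0).round(0),im[r,320:325].mean(0).round(0), im[r,337:340].mean(0).round())
print("tape")
for r in range(178,200): print(r,im[r,328:333].mean(0).round(0))
for uv in((331,181.5),(331,182.5),(331,192.5),(331,88),(331,90),(331,92)): print(uv,wplane([uv],.227,a)[0].round(4))
E
```

```text
slider rows
80 [ 74. 101. 152.] [ 95. 108. 139.] [ 74. 102. 155.]
81 [ 74. 100. 152.] [ 95. 108. 139.] [ 76. 102. 154.]
82 [ 74. 101. 152.] [ 96. 109. 139.] [ 74. 102. 153.]
83 [ 74. 101. 152.] [ 99. 112. 144.] [ 74. 101. 154.]
84 [ 74. 101. 152.] [ 87. 105. 146.] [ 76. 102. 153.]
85 [ 75. 101. 152.] [ 75. 100. 149.] [ 74. 101. 152.]
86 [ 73. 100. 150.] [ 72.  98. 147.] [ 74. 101. 153.]
87 [ 74. 101. 152.] [ 74.  99. 149.] [ 73.  99. 151.]
88 [ 73. 100. 151.] [ 74. 100. 150.] [ 74. 101. 153.]
89 [ 86. 102. 139.] [ 71.  91. 135.] [ 70.  92. 137.]
90 [140. 141. 152.] [59. 68. 86.] [58. 60. 68.]
91 [200. 199. 212.] [67. 72. 85.] [58. 63. 77.]
92 [195. 195. 208.] [118. 118. 121.] [81. 87. 99.]
93 [196. 197. 209.] [219. 203. 188.] [212. 197. 182.]
94 [201. 202. 215.] [213. 199. 184.] [211. 196. 181.]
95 [109. 107. 111.] [211. 196. 182.] [211. 196. 181.]
96 [147. 147. 154.] [211. 197. 183.] [210. 195. 181.]
97 [187. 187. 199.] [210. 197. 182.] [210. 196. 181.]
tape
178 [168. 167. 177.]
179 [198. 199. 213.]
180 [201. 206. 220.]
181 [192. 151. 159.]
182 [197.  74.  67.]
183 [215.  84.  78.]
184 [214.  84.  79.]
185 [214.  84.  79.]
186 [214.  85.  79.]
187 [213.  84.  79.]
188 [214.  84.  79.]
189 [214.  84.  79.]
190 [214.  84.  78.]
191 [213.  82.  76.]
192 [214.  79.  73.]
193 [211. 125. 130.]
194 [200. 177. 187.]
195 [198. 202. 216.]
196 [200. 200. 213.]
197 [199. 198. 211.]
198 [201. 200. 213.]
199 [192. 192. 204.]
(331, 181.5) [ 0.5871 -0.1632  0.227 ]
(331, 182.5) [ 0.5872 -0.1643  0.227 ]
(331, 192.5) [ 0.5883 -0.1757  0.227 ]
(331, 88) [ 0.5775 -0.0603  0.227 ]
(331, 90) [ 0.5777 -0.0625  0.227 ]
(331, 92) [ 0.5779 -0.0647  0.227 ]
```

The tape's near edge is at row 181.1 (y=-0.163) and its far edge at row 193.2 (13.9 mm, as given). The slider's outer end is at row 89.6 (y=-0.062), so the push is about 101 mm. Now I'll place the finger over the saddle.

Call:
{"method": "arm_command", "body": {"motion": [0, 0, 0, 4.18, 0.97, 0, 0.5, 0, 0, 0, 4.18, 0.97, 0, 0.5, 0, 0, 0, 4.18, 0.97, 0, 0.5, 0, 0, 0, 0, 0, 5, 0.5, 0, 0, 0, 0, 0, 5, 0.5]}}

```text
clock: 10.7
ee_pos: [0.5917, -0.0345, 0.3172]
orientation: [3.14, 0.0, 1.664]
ft_force: [0.0, -1.2, -0.4]
gripper_width: 0.0699
grasp_force: 0.0
```

Call:
{"method": "arm_command", "body": {"motion": [0, 0, 0, 0, 0, 4.5, 0.5, 0, 0, 0, 0, 0, 0, 0.5, 0, 0, 0, 0, 0, 0, 0.5]}}

```text
clock: 11.08
ee_pos: [0.5925, -0.0359, 0.2743]
orientation: [3.14, -0.0, 1.662]
ft_force: [0.6, 0.3, 0.7]
gripper_width: 0.0699
grasp_force: 0.0
```

```bash
python3 - <<'E'
from h import *
s=arm.state();print(s["ee_pos"],s["orientation"],s["gripper_width"])
a=wshot("w4"); K=cols(a["im"])
for c,z in(("orange",.225),("blue",.235)):
    for st,ce,_ in comps(K[c],60): print(c,st,ce.round(1),wplane(ce,z,a)[0].round(4))
E
```

```text
[ 0.592467   -0.03588296  0.27431272] [ 3.13984290e+00 -2.22461217e-04  1.66166033e+00] 0.06991722046891516
orange [ 315  198   34   51 1352] [331.4 222.4] [ 0.6004 -0.0333  0.225 ]
blue [309 186  12  11 120] [315.  191.1] [ 0.5874 -0.0102  0.235 ]
blue [ 253  195   68   70 2418] [290.  229.5] [ 0.5735 -0.037   0.235 ]
```

View pics/w4.png

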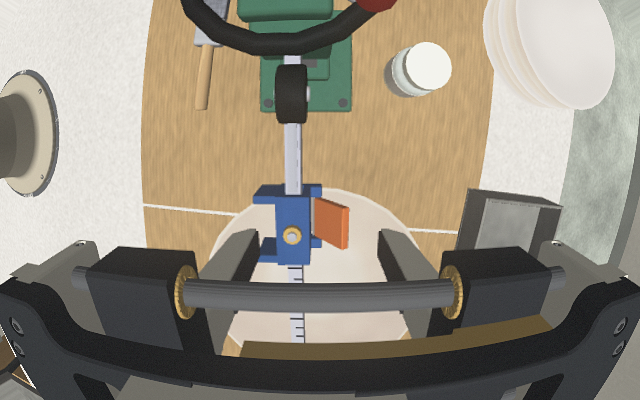

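The left finger (about (255,235)) hangs between the two blue wings (rows ~195 and ~250) just outside the wall, and the lever (332,222) is clear of the right finger. Descend.

Call:
{"method": "arm_command", "body": {"motion": [0, 0, 0, -0.1, 0, 2.4, 0.5, 0, 0, 0, 0, 0, 2.2, 0.5, 0, 0, 0, 0, 0, 0, 0.5]}}

```text
clock: 11.5
ee_pos: [0.5919, -0.038, 0.2273]
orientation: [3.141, 0.0, 1.66]
ft_force: [0.5, 0.1, 0.3]
gripper_width: 0.0699
grasp_force: 0.0
```

Call:
{"method": "arm_command", "body": {"motion": [0, 0, 0, -1.2, 0, 0, 0.5, 0, 0, 0, -1, 0, 0, 0.5, 0, 0, 0, 0, 0, 0, 0.5]}}

```text
clock: 11.88
ee_pos: [0.5944, -0.0611, 0.2275]
orientation: [3.14, 0.0, 1.658]
ft_force: [-0.3, 3.4, 1.2]
gripper_width: 0.0695
grasp_force: 1.3
```

```bash
python3 - <<'E'
from h import *
s=arm.state();print(s["ee_pos"],s["orientation"],s["gripper_width"],s["ft_force"])
a=wshot("w5"); K=cols(a["im"])
for c,z in(("orange",.225),("blue",.235)):
    for st,ce,_ in comps(K[c],60): print(c,st,ce.round(1),wplane(ce,z,a)[0].round(4))
E
```

```text
[ 0.59436022 -0.0610814   0.22753704] [3.13984474e+00 3.40418473e-04 1.65834442e+00] 0.06954163234059603 [-0.26760338  3.4361514   1.18337628]
orange [ 314  202   45   66 2236] [335.8 233.9] [ 0.6016 -0.0483  0.225 ]
blue [306 187  17  14 209] [314.9 193.6] [ 0.5888 -0.0251  0.235 ]
blue [ 234  199   75   84 3688] [280.4 238.6] [ 0.5738 -0.0492  0.235 ]
blue [309 250  14  14 165] [315.2 257.5] [ 0.5917 -0.0579  0.235 ]
```

View pics/w5.png

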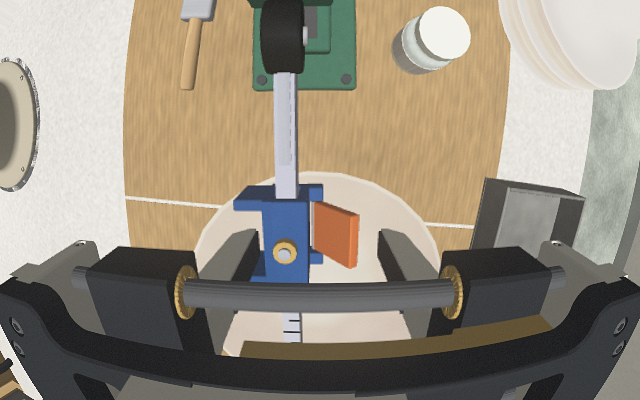

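The finger bears on the outer wing (spring 3.4 N); the slider's outer end, near (285,283), is just hidden by the bar, while its inner end (row ~199) and the screw (285,252) are visible. Push further.

Call:
{"method": "arm_command", "body": {"motion": [0, 0, 0, -2, 0, 0, 0.5, 0, 0, 0, -2, 0, 0, 0.5, 0, 0, 0, -2, 0, 0, 0.5, 0, 0, 0, -2, 0, 0, 0.5, 0, 0, 0, 0, 0, 0, 0.5]}}

```text
clock: 12.55
ee_pos: [0.6007, -0.1422, 0.2262]
orientation: [-3.141, 0.001, 1.657]
ft_force: [0.6, 3.2, 1.3]
gripper_width: 0.0696
grasp_force: 1.6
```

```bash
cat > m.py <<'E'
from h import *
import sys
s=arm.state();print(s["ee_pos"].round(4),s["orientation"].round(4),s["gripper_width"],s["ft_force"].round(1))
a=wshot(sys.argv[1]); im=a["im"].astype(int)
b=max(comps(cols(a["im"])["blue"],500),key=lambda x:x[0][4]); 
blue=b[2]
# inner end of slider top: first blue row in columns away from the beam, both sides
for c in range(266,310,4):
    r=np.where(blue[:,c])[0]
    if len(r): print(c,r.min(),r.max(),wplane([[c,r.min()-.5]],.235,a)[0].round(4))
for n in("scene","top"):
    I,d=arm.camera(n); P=pts(n,d); np.savez(f"/tmp/{n}_{sys.argv[1]}.npz",im=I,d=d)
    for c in("red","blue"):
        for st,ce,l in comps(cols(I)[c]&(abs(P[...,0]-.58)<.06)&(abs(P[...,1]+.1)<.12)&(P[...,2]>.15),4): print(n,c,st,ce.round(1),np.median(P[l],0).round(4))
E
python3 m.py w6; python3 - <<'E'
import cv2,numpy as np
a=np.load("/tmp/scene_w6.npz")["im"][175:225,240:330]; b=np.load("/tmp/top_w6.npz")["im"][160:210,310:400]
cv2.imwrite("pics/c6.png",cv2.resize(np.vstack([a,b])[:,:,::-1],None,fx=6,fy=6,interpolation=cv2.INTER_CUBIC))
E
```

```text
[ 0.6007 -0.1422  0.2262] [-3.1411e+00  7.0000e-04  1.6570e+00] 0.06959270653758103 [0.6 3.2 1.3]
266 202 282 [ 0.5726 -0.1117  0.235 ]
270 202 282 [ 0.5745 -0.1115  0.235 ]
274 202 282 [ 0.5764 -0.1114  0.235 ]
278 202 282 [ 0.5783 -0.1112  0.235 ]
282 202 282 [ 0.5802 -0.111   0.235 ]
286 202 282 [ 0.582  -0.1109  0.235 ]
290 202 282 [ 0.5839 -0.1107  0.235 ]
294 202 282 [ 0.5858 -0.1106  0.235 ]
298 202 282 [ 0.5876 -0.1104  0.235 ]
302 202 282 [ 0.5895 -0.1102  0.235 ]
306 202 282 [ 0.5914 -0.1101  0.235 ]
scene blue [272 199   6   4  15] [274.4 200.8] [ 0.5759 -0.1511  0.2333]
top blue [353 184   4  12  31] [354.6 189.2] [ 0.5757 -0.1109  0.2344]
```

View pics/c6.png

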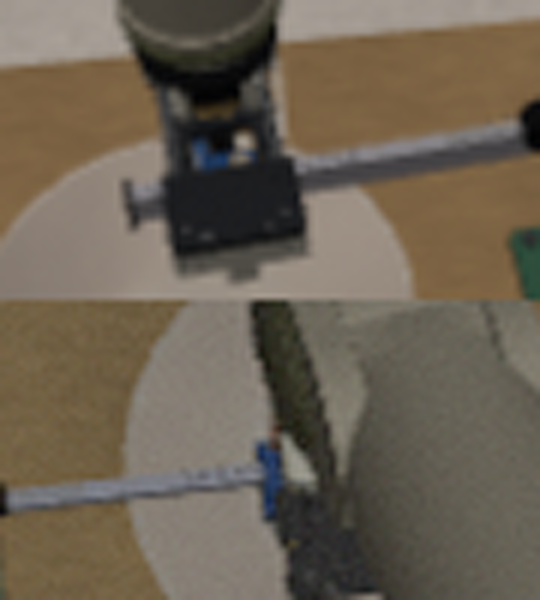

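The gripper hides the outer end in both fixed views, and the bar hides the tape in the wrist view. I'll ease back 17 mm so that the tape shows below the bar, and measure it and the slider's inner end in one picture.

Call:
{"method": "arm_command", "body": {"motion": [0, 0, 0, 1.7, 0, 0, 0.5, 0, 0, 0, 0, 0, 0, 0.5, 0, 0, 0, 0, 0, 0, 0.5]}}

```text
clock: 13.08
ee_pos: [0.5988, -0.1207, 0.2264]
orientation: [-3.141, -0.001, 1.662]
ft_force: [-1.9, 3.7, -1.4]
gripper_width: 0.0698
grasp_force: 2.1
```

```bash
python3 m.py w7 | head -12; python3 - <<'E'
from h import *
m=arm.camera_model("wrist");a=dict(R=np.array(m["R"]),t=np.array(m["t"]),F=f(m),c=np.array([m["cx"],m["cy"]]))
im=cv2.imread("pics/w7.png")[:,:,::-1]
for st,ce,l in comps(cols(im)["red"],20): 
    print(st,ce)
    if 280<ce[0]<310:
        r=st[1]-.5; print("near",wplane([[ce[0],r]],.227,a)[0].round(4),"far",wplane([[ce[0],st[1]+st[3]-.5]],.227,a)[0].round(4))
for r in list(range(196,206))+list(range(304,345)): print(r,im[r,286:294].mean(0).round())
cv2.imwrite("pics/c7.png",cv2.resize(im[180:360,220:400,::-1],None,fx=3,fy=3))
E
```

```text
[ 0.5988 -0.1207  0.2264] [-3.1407e+00 -8.0000e-04  1.6624e+00] 0.06984799748059344 [-1.9  3.7 -1.4]
266 202 282 [ 0.5705 -0.0904  0.235 ]
270 202 282 [ 0.5724 -0.0903  0.235 ]
274 202 282 [ 0.5743 -0.0901  0.235 ]
278 202 282 [ 0.5762 -0.0899  0.235 ]
282 202 282 [ 0.5781 -0.0897  0.235 ]
286 202 282 [ 0.58   -0.0896  0.235 ]
290 202 282 [ 0.5818 -0.0894  0.235 ]
294 202 282 [ 0.5837 -0.0892  0.235 ]
298 202 282 [ 0.5856 -0.0891  0.235 ]
302 202 282 [ 0.5874 -0.0889  0.235 ]
306 202 282 [ 0.5893 -0.0887  0.235 ]
[282 319  20  19 346] [291.87572254 328.30346821]
near [ 0.5864 -0.1638  0.227 ] far [ 0.5871 -0.1788  0.227 ]
196 [208. 208. 219.]
197 [210. 211. 222.]
198 [175. 178. 194.]
199 [108. 116. 133.]
200 [54. 62. 78.]
201 [58. 64. 78.]
202 [ 68.  86. 119.]
203 [ 73.  98. 143.]
204 [ 74. 104. 156.]
205 [ 76. 107. 162.]
304 [110. 110. 112.]
305 [110. 111. 112.]
306 [109. 110. 112.]
307 [109. 110. 113.]
308 [111. 111. 112.]
309 [108. 108. 110.]
310 [106. 106. 108.]
311 [104. 104. 106.]
312 [84. 83. 85.]
313 [53. 51. 51.]
314 [129. 129. 135.]
315 [192. 192. 202.]
316 [210. 210. 220.]
317 [208. 210. 219.]
318 [200. 198. 209.]
319 [166. 146. 153.]
320 [152.  47.  44.]
321 [219.  69.  66.]
322 [215.  70.  66.]
323 [214.  70.  66.]
324 [215.  70.  66.]
325 [214.  69.  67.]
326 [215.  70.  67.]
327 [214.  70.  65.]
328 [214.  69.  65.]
329 [214.  69.  66.]
330 [214.  68.  64.]
331 [215.  70.  67.]
332 [214.  68.  64.]
333 [214.  70.  65.]
334 [214.  70.  66.]
335 [214.  69.  65.]
336 [213.  66.  62.]
337 [213.  69.  65.]
338 [205. 175. 182.]
339 [206. 211. 220.]
340 [207. 208. 216.]
341 [207. 208. 216.]
342 [174. 170. 169.]
343 [93. 77. 48.]
344 [99. 83. 55.]
```

View pics/c7.png

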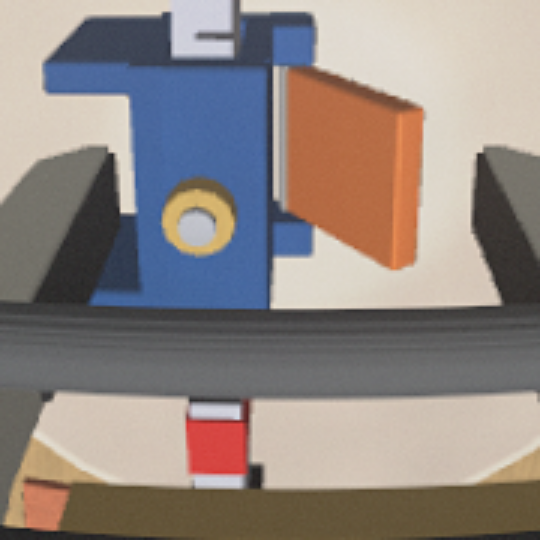

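Crop: tape visible below the bar at rows 319–338 (18.6 px, 14 mm plus its ~1 mm thickness), slider top's inner edge at row ~202, its inner face meeting the beam at row ~199, and the lever still open. Checking consistency before the final push.

```bash
python3 - <<'E'
from h import *
for i in range(3):
    s=arm.state(); print(s["ee_pos"].round(4),s["orientation"].round(4))
    m=arm.camera_model("wrist");im,_=arm.camera("wrist");a=dict(R=np.array(m["R"]),t=np.array(m["t"]),F=f(m),c=np.array([m["cx"],m["cy"]]))
    g=im[:,286:294].astype(float).mean(1)
    q=lambda y:wplane([y],.227,a)[0]
    print("inner top",wplane([[287,202.2]],.235,a)[0].round(4),"inner at beam",wplane([[290,198.9]],.227,a)[0].round(4),"tape",q([291,319.3]).round(4),q([291,337.9]).round(4), g[318:321,1].round(), g[198:204,2].round())
E
```

```text
[ 0.5989 -0.1221  0.2264] [-3.1408e+00 -2.0000e-04  1.6609e+00]
inner top [ 0.5806 -0.0912  0.235 ] inner at beam [ 0.5814 -0.0917  0.227 ] tape [ 0.5859 -0.1645  0.227 ] [ 0.5866 -0.1792  0.227 ] [68. 67. 70.] [193. 133.  79.  79. 120. 144.]
[ 0.599  -0.1223  0.2264] [-3.1408e+00 -2.0000e-04  1.6605e+00]
inner top [ 0.5807 -0.0914  0.235 ] inner at beam [ 0.5814 -0.0919  0.227 ] tape [ 0.5859 -0.1647  0.227 ] [ 0.5866 -0.1795  0.227 ] [54. 69. 71.] [193. 131.  78.  79. 121. 145.]
[ 0.599  -0.1225  0.2264] [-3.1409e+00 -1.0000e-04  1.6603e+00]
inner top [ 0.5807 -0.0916  0.235 ] inner at beam [ 0.5814 -0.0921  0.227 ] tape [ 0.5859 -0.1649  0.227 ] [ 0.5866 -0.1797  0.227 ] [60. 69. 70.] [194. 132.  79.  79. 122. 146.]
```

Call:
{"method": "arm_command", "body": {"motion": [0, 0, 0, 0, 0, 0, 0.5, 0, 0, 0, 0, 0, 0, 0.5, 0, 0, 0, 0, 0, 0, 0.5, 0, 0, 0, 0, 0, 0, 0.5, 0, 0, 0, 0, 0, 0, 0.5]}}

```text
clock: 14.0
ee_pos: [0.5993, -0.1228, 0.2266]
orientation: [-3.142, 0.0, 1.66]
ft_force: [-2.2, 3.4, -2.1]
gripper_width: 0.0698
grasp_force: 1.9
```

```bash
cat > e.py <<'E'
from h import *
def cross(g,lo,hi,lev,fall):
    for r in range(lo,hi):
        if (g[r]>=lev>g[r+1]) if fall else (g[r]<=lev<g[r+1]): return r+(g[r]-lev)/(g[r]-g[r+1])
for i in range(2):
    s=arm.state(); print(s["ee_pos"].round(4),s["orientation"].round(4),s["ft_force"].round(1),s["gripper_width"].round(4))
    m=arm.camera_model("wrist");im,_=arm.camera("wrist");a=dict(R=np.array(m["R"]),t=np.array(m["t"]),F=f(m),c=np.array([m["cx"],m["cy"]]))
    g=im[:,286:296].astype(float).mean(1); b=im[:,274:282].astype(float).mean(1)
    tn=cross(g[:,1],314,322,140,True); tf=cross(g[:,1],328,341,140,False); it=cross(b[:,2],199,206,115,False); ib=cross(g[:,2],195,202,145,True)
    print("rows",[None if x is None else round(x,2) for x in(tn,tf,it,ib)])
    P=lambda r,z,c=290:wplane([[c,r]],z,a)[0][1]
    T=P(tn,.227) if tn else np.nan; I=P(it,.235,287)
    print("tape",T,P(tf,.227) if tf else 0,"inner",I,P(ib,.227),"gap mm",(I-T)/.996*1e3-48,(P(ib,.227)-T)/.996*1e3-48)
E
python3 e.py
```

```text
Traceback (most recent call last):
  File "e.py", line 6, in <module>
    s=arm.state(); print(s["ee_pos"].round(4),s["orientation"].round(4),s["ft_force"].round(1),s["gripper_width"].round(4))
                                                                                               ^^^^^^^^^^^^^^^^^^^^^^^^
AttributeError: 'float' object has no attribute 'round'
```

```bash
sed -i 's/,s\["gripper_width"\].round(4)//' e.py; python3 e.py
```

```text
[ 0.5993 -0.1228  0.2266] [-3.1415e+00  1.0000e-04  1.6601e+00] [-2.2  3.4 -2.1]
rows [np.float64(316.27), np.float64(334.8), np.float64(201.8), np.float64(198.46)]
tape -0.16319007876936825 -0.17769417346095392 inner -0.09174494112055256 -0.0922272335251138 gap mm 23.732065912465544 23.247836590616913
[ 0.5993 -0.1228  0.2266] [-3.1414e+00  1.0000e-04  1.6602e+00] [-2.1  3.3 -2.6]
rows [np.float64(316.27), np.float64(334.81), np.float64(201.79), np.float64(198.47)]
tape -0.16318836372460307 -0.17769710075524678 inner -0.09173810593947208 -0.09222911587630984 gap mm 23.737206611577307 23.24422474728236
```

```bash
python3 - <<'E'
from h import *
m=arm.camera_model("wrist");s=arm.state();R=np.array(m["R"]);C=-R.T@m["t"]+np.array([.5925,-.0359,.2743])-s["ee_pos"]
a=dict(R=R,t=-R@C,F=f(m),c=np.array([m["cx"],m["cy"]]))
im=cv2.imread("pics/w4.png")[:,:,::-1].astype(int)
for r in list(range(190,204))+list(range(256,272)): print(r,im[r,291:299].mean(0).round(),im[r,282:286].mean(0).round(),im[r,303:307].mean(0).round())
for c,r,z in((290,195,.235),(290,196,.235),(295,194,.227),(295,262,.235),(295,264,.235),(295,264,.227),(295,266,.227)): print(c,r,z,wplane([[c,r]],z,a)[0].round(4))
E
```

```text
190 [194. 196. 205.] [ 90.  95. 111.] [60. 66. 85.]
191 [194. 196. 204.] [ 92.  96. 111.] [59. 64. 80.]
192 [200. 201. 212.] [ 83.  89. 104.] [59. 64. 79.]
193 [192. 194. 207.] [79. 84. 99.] [60. 65. 80.]
194 [153. 157. 172.] [73. 78. 94.] [60. 65. 81.]
195 [50. 56. 72.] [58. 62. 78.] [61. 66. 82.]
196 [58. 64. 80.] [60. 66. 83.] [60. 66. 82.]
197 [ 69.  90. 132.] [ 69.  90. 131.] [ 69.  90. 130.]
198 [ 75. 103. 155.] [ 74. 102. 154.] [ 76. 104. 155.]
199 [ 76. 106. 163.] [ 76. 106. 162.] [ 76. 106. 162.]
200 [ 76. 107. 162.] [ 76. 106. 160.] [ 77. 106. 162.]
201 [ 76. 106. 162.] [ 76. 105. 160.] [ 76. 106. 162.]
202 [ 76. 106. 162.] [ 77. 106. 161.] [ 76. 106. 162.]
203 [ 76. 106. 161.] [ 76. 106. 160.] [ 76. 106. 161.]
256 [ 74. 106. 160.] [ 72. 102. 156.] [ 78. 109. 163.]
257 [ 76. 106. 160.] [ 72. 104. 157.] [ 76. 106. 161.]
258 [ 75. 106. 160.] [ 73. 104. 158.] [ 76. 108. 161.]
259 [ 75. 106. 160.] [ 72. 104. 156.] [ 76. 106. 160.]
260 [ 74. 106. 160.] [ 73. 104. 157.] [ 75. 106. 159.]
261 [ 76. 107. 160.] [ 70. 102. 155.] [ 76. 106. 160.]
262 [ 74. 106. 160.] [ 72. 104. 156.] [ 74. 105. 160.]
263 [ 71. 103. 158.] [ 70. 102. 156.] [ 71. 103. 160.]
264 [107. 129. 168.] [ 74. 103. 154.] [104. 124. 162.]
265 [170. 178. 199.] [185. 182. 187.] [164. 167. 172.]
266 [204. 204. 216.] [230. 223. 210.] [212. 204. 193.]
267 [118. 118. 124.] [225. 219. 209.] [208. 202. 192.]
268 [50. 48. 48.] [224. 219. 208.] [208. 201. 191.]
269 [199. 199. 212.] [225. 219. 209.] [207. 201. 190.]
270 [211. 211. 221.] [224. 218. 208.] [206. 200. 190.]
271 [208. 208. 218.] [224. 218. 207.] [205. 199. 190.]
290 195 0.235 [ 0.5721 -0.0141  0.235 ]
290 196 0.235 [ 0.5721 -0.0148  0.235 ]
295 194 0.227 [ 0.5747 -0.0153  0.227 ]
295 262 0.235 [ 0.5782 -0.0603  0.235 ]
295 264 0.235 [ 0.5783 -0.0618  0.235 ]
295 264 0.227 [ 0.578 -0.066  0.227]
295 266 0.227 [ 0.5781 -0.0676  0.227 ]
```

Consensus of the relative measurements: 24.4 mm remaining (inner edge should then read y ≈ -0.1162).

Call:
{"method": "arm_command", "body": {"motion": [0, 0, 0, -1.22, 0, 0, 0.5, 0, 0, 0, -1.22, 0, 0, 0.5, 0, 0, 0, 0, 0, 0, 0.5, 0, 0, 0, 0, 0, 0, 0.5, 0, 0, 0, 0, 0, 0, 0.5]}}

```text
clock: 14.72
ee_pos: [0.6015, -0.1466, 0.2267]
orientation: [3.141, -0.0, 1.661]
ft_force: [-1.5, 2.2, -0.9]
gripper_width: 0.07
grasp_force: 1.7
```

Call:
{"method": "arm_command", "body": {"motion": [0, 0, 0, 0, 0, 0, 0.5, 0, 0, 0, 0, 0, 0, 0.5, 0, 0, 0, 0, 0, 0, 0.5, 0, 0, 0, 0, 0, 0, 0.5, 0, 0, 0, 0, 0, 0, 0.5]}}

```text
clock: 15.35
ee_pos: [0.6015, -0.147, 0.2266]
orientation: [3.142, -0.0, 1.66]
ft_force: [-1.1, 3.4, 1.5]
gripper_width: 0.0699
grasp_force: 2.2
```

```bash
sed -i 's/ T=P/ print("inner",P(it,.235,287),P(ib,.227)); T=P/' e.py; python3 e.py 2>&1 | grep -v Trace | head -4; python3 -c "
from h import *
print(arm.state()['gripper_width'])"
```

```text
[ 0.6015 -0.147   0.2266] [ 3.1415 -0.      1.6601] [-1.1  3.4  1.5]
rows [None, np.float64(337.72), np.float64(201.77), np.float64(198.46)]
inner -0.11588357285364376 -0.11637691210689823
tape nan -0.2042928904585115 inner -0.11588357285364376 -0.11637691210689823 gap mm nan nan
0.06962567713553586
```

Moved 24.2 mm as intended. Raising 9 mm (finger still between the wings) so the outer end and tape edge show above the bar for a direct check.

Call:
{"method": "arm_command", "body": {"motion": [0, 0, 0, 0, 0, -0.9, 0.5, 0, 0, 0, 0, 0, 0, 0.5, 0, 0, 0, 0, 0, 0, 0.5, 0, 0, 0, 0, 0, 0, 0.5]}}

```text
clock: 15.95
ee_pos: [0.6019, -0.147, 0.236]
orientation: [3.141, 0.0, 1.66]
ft_force: [-0.6, 3.5, 2.8]
gripper_width: 0.0691
grasp_force: 2.0
```

```bash
python3 - <<'E'
from h import *
s=arm.state();print(s["ee_pos"],s["ft_force"]);a=wshot("w8");im=a["im"]
for r in list(range(194,206))+list(range(264,290)): print(r,im[r,286:294].astype(int).mean(0).round())
cv2.imwrite("pics/c8.png",cv2.resize(im[180:350,220:400,::-1],None,fx=3,fy=3))
for r in range(270,284,2): print(r,wplane([[290,r]],.235,a)[0].round(4),wplane([[290,r]],.228,a)[0].round(4))
E
```

```text
[ 0.60192635 -0.14701447  0.2359757 ] [-0.58499017  3.45389352  2.82071333]
194 [114. 121. 138.]
195 [56. 62. 79.]
196 [60. 68. 84.]
197 [ 69.  90. 127.]
198 [ 76. 103. 154.]
199 [ 77. 106. 163.]
200 [ 77. 106. 160.]
201 [ 77. 107. 160.]
202 [ 75. 106. 160.]
203 [ 76. 106. 159.]
204 [ 75. 105. 159.]
205 [ 76. 106. 160.]
264 [ 70. 103. 158.]
265 [ 70. 103. 157.]
266 [ 70. 103. 158.]
267 [ 70. 103. 158.]
268 [ 69. 101. 156.]
269 [ 70. 102. 157.]
270 [ 69. 102. 156.]
271 [ 68. 101. 155.]
272 [ 69. 102. 156.]
273 [ 68. 101. 155.]
274 [ 70. 103. 156.]
275 [ 68. 101. 154.]
276 [ 70. 103. 156.]
277 [ 68. 101. 155.]
278 [ 68. 102. 156.]
279 [ 61. 103. 159.]
280 [134.  90. 129.]
281 [198.  70.  69.]
282 [207.  69.  66.]
283 [49. 59. 60.]
284 [60. 62. 63.]
285 [63. 62. 63.]
286 [63. 63. 64.]
287 [78. 78. 79.]
288 [81. 82. 82.]
289 [73. 73. 74.]
270 [ 0.5866 -0.1569  0.235 ] [ 0.5862 -0.1607  0.228 ]
272 [ 0.5866 -0.1581  0.235 ] [ 0.5863 -0.162   0.228 ]
274 [ 0.5867 -0.1594  0.235 ] [ 0.5863 -0.1633  0.228 ]
276 [ 0.5868 -0.1607  0.235 ] [ 0.5864 -0.1647  0.228 ]
278 [ 0.5868 -0.1619  0.235 ] [ 0.5865 -0.166   0.228 ]
280 [ 0.5869 -0.1632  0.235 ] [ 0.5865 -0.1673  0.228 ]
282 [ 0.587  -0.1645  0.235 ] [ 0.5866 -0.1687  0.228 ]
```

View pics/c8.png

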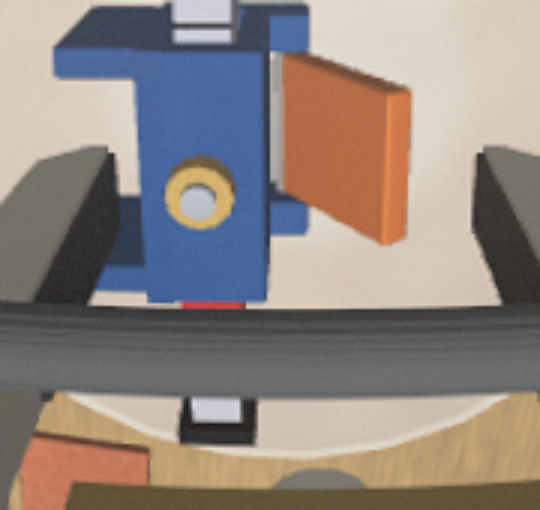

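Direct view: slider top's outer edge at row 280 (y=-0.1632) with red starting right behind it and no bare beam between. This matches the tape edge measured at -0.1632. Now I'll lower and begin squeezing the lever.

Call:
{"method": "arm_command", "body": {"motion": [0, 0, 0, 0, 0, 1.1, 0.5, 0, 0, 0, 0, 0, 0, 0.5, 0, 0, 0, 0, -0.4, 0, 0.29, 0, 0, 0, 0, -0.45, 0, 0.08, 0, 0, 0, 0, 0, 0, 0.08]}}

```text
clock: 16.62
ee_pos: [0.5934, -0.1478, 0.2253]
orientation: [3.14, 0.0, 1.66]
ft_force: [1.3, 4.2, 3.4]
gripper_width: 0.0509
grasp_force: 3.9
```

Call:
{"method": "arm_command", "body": {"motion": [0, 0, 0, 0, -0.45, 0, -0.14, 0, 0, 0, 0, 0, 0, -0.14, 0, 0, 0, 0, 0, 0, -0.14, 0, 0, 0, 0, 0, 0, -0.14]}}

```text
clock: 17.12
ee_pos: [0.5886, -0.1481, 0.2248]
orientation: [-3.142, 0.0, 1.66]
ft_force: [0.3, 4.2, 2.6]
gripper_width: 0.0402
grasp_force: 2.8
```

```bash
python3 e.py 2>&1 | head -4
```

```text
[ 0.5886 -0.1481  0.2248] [-3.1416e+00  1.0000e-04  1.6603e+00] [0.3 4.2 2.6]
rows [None, None, np.float64(201.18), None]
Traceback (most recent call last):
  File "e.py", line 12, in <module>
```

Call:
{"method": "arm_command", "body": {"motion": [0, 0, 0, 0, -0.35, 0, -0.3, 0, 0, 0, 0, 0, 0, -0.3, 0, 0, 0, 0, 0, 0, -1, 0, 0, 0, 0, 0, 0, -1, 0, 0, 0, 0, 0, 0, -1]}}

```text
clock: 17.8
ee_pos: [0.5888, -0.148, 0.2249]
orientation: [3.134, -0.001, 1.661]
ft_force: [14.5, 4.7, -6.8]
gripper_width: 0.0285
grasp_force: 30.7
```

Call:
{"method": "arm_command", "body": {"motion": [0, 0, 0, 0, 0, 0, -1, 0, 0, 0, 0, 0, 0, -1, 0, 0, 0, 0, 0, 0, -1, 0, 0, 0, 0, 0, 0, -1, 0, 0, 0, 0, 0, 0, -1]}}

```text
clock: 18.42
ee_pos: [0.5888, -0.1479, 0.2249]
orientation: [3.134, -0.001, 1.661]
ft_force: [15.0, 5.6, -7.4]
gripper_width: 0.0285
grasp_force: 30.7
```

```bash
python3 - <<'E'
from h import *
s=arm.state();print(s["ee_pos"],s["ft_force"],s["gripper_width"],s["grasp_force"]);a=wshot("w9");im=a["im"]
for c in(292,300,308,316): 
    g=im[:,c-4:c+4].astype(float).mean(1)[:,2]
    r=next(r for r in range(192,215) if g[r]<=115<g[r+1] and g[r+3]>140); r+= (115-g[r])/(g[r+1]-g[r]); print(c,round(r,2),wplane([[c,r]],.235,a)[0].round(4))
cv2.imwrite("pics/c9.png",cv2.resize(im[180:350,220:400,::-1],None,fx=3,fy=3))
E
```

```text
[ 0.58879701 -0.14794849  0.22489603] [14.99320486  5.63210757 -7.44438157] 0.028450478938059874 30.652421079576015
292 202.62 [ 0.5729 -0.1166  0.235 ]
300 202.79 [ 0.5766 -0.1163  0.235 ]
308 194.57 [ 0.5799 -0.1121  0.235 ]
316 194.57 [ 0.5836 -0.1118  0.235 ]
```

View pics/c9.png

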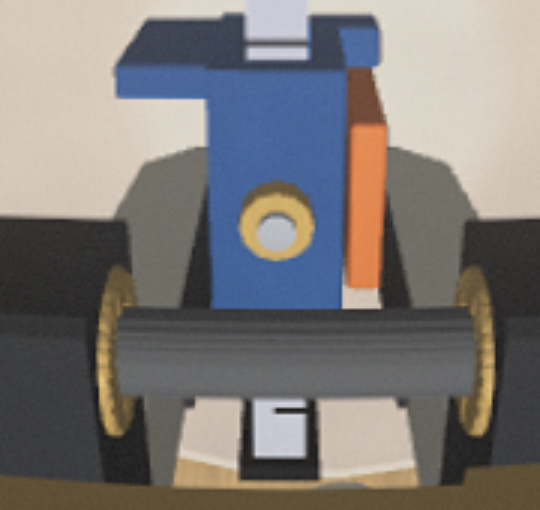

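The lever (right of the slider) is upright and flat against it. Pinch width is 28.5 mm at 30 N, and the slider's inner end is unchanged at y ≈ -0.1159. I'll relieve the 15 N side load and recheck.

Call:
{"method": "arm_command", "body": {"motion": [0, 0, 0, 0, 0.35, 0, -1, 0, 0, 0, 0, 0, 0, -1, 0, 0, 0, 0, 0, 0, -1, 0, 0, 0, 0, 0, 0, -1, 0, 0, 0, 0, 0, 0, -1]}}

```text
clock: 19.1
ee_pos: [0.5891, -0.148, 0.2247]
orientation: [3.14, -0.0, 1.66]
ft_force: [4.0, 4.6, 3.8]
gripper_width: 0.0287
grasp_force: 31.0
```

```bash
python3 - <<'E'
from h import *
s=arm.state();print(s["ee_pos"],s["orientation"],s["ft_force"],s["gripper_width"],s["grasp_force"]);a=wshot("w10");im=a["im"]
for c in(296,300,304): 
    g=im[:,c-4:c+4].astype(float).mean(1)[:,2]
    r=next(r for r in range(192,215) if g[r]<=115<g[r+1] and g[r+3]>140); r+= (115-g[r])/(g[r+1]-g[r]); p=wplane([[c,r]],.235,a)[0];print(c,round(r,2),p.round(4),"at centre x=.5825:",p[1]+(.5825-p[0])*.0889)
# tape far edge/beam end check, rows below bar
b=max(comps(cols(im)["blue"],500),key=lambda x:x[0][4]);print(b[0])
for n in("top","scene"):
    I,d=arm.camera(n);P=pts(n,d)
    if n=="top":
        k=(I.astype(int).min(2)>140)&(abs(P[...,2]-.102)<.012)&(abs(P[...,0]-.6)<.2)&(abs(P[...,1]+.14)<.2)
    
E
```

```text
[ 0.58905613 -0.14799818  0.22472469] [ 3.14017906e+00 -2.29313726e-04  1.66023069e+00] [3.98075508 4.61257974 3.78279137] 0.02865322380604291 31.02060416713357
296 202.71 [ 0.575  -0.1164  0.235 ] at centre x=.5825: -0.11576555424577556
300 202.86 [ 0.5769 -0.1163  0.235 ] at centre x=.5825: -0.11584046693584625
304 194.7 [ 0.5784 -0.1123  0.235 ] at centre x=.5825: -0.11194031759348866
[ 258  201   77   82 3387]
```

Position holds within 0.1 mm, side load is small, lever shut. Handing in.

```bash
python3 -c "
from plant import arm
print(arm.sign_off())"
```

```text
the job is handed in; nothing more can be done
None
```

I handed the job in at about 19 s: handwheel turned to its stop with the beam down, the leg's outer end within about 0.5 mm of the tape's near edge, and the cam lever shut there, with the gripper still pinching it (28.7 mm wide, 31 N).

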